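# Clip the data loggers back into their rack

### The job

Put the three steel data loggers away in the clip rack: press down the raised end of the one of which only one end has snapped in, and lay the two from the rubber mat over the empty clips that fit them, the slim one in the slim pair and the thick one in the wide pair, and press them down. Both ends of every logger must be snapped fully home; either way round will do. Leave the white jar and the blue cutter where they are.

Things in the scene. Friction and masses are not known exactly. Their poses are not given: they have to be found in the camera images.
- rack: Clip rack, fixed: grey plate 270 x 150 mm, top 12 mm above the bench, two aluminium rails on it (tops at 18 mm), a low carrying bow at each end. Origin: plate centre at bench height, z up. It carries three clip places in a row along its x, at -80, 0 and +80 mm; which place is where changes. Loggers lie along its y; each place is a bar 20 x 92 mm with two clips. Between the clips nothing rises above the bar.
- wide_place_seat (a point): Empty place with wide clips, for the thick logger. The point: on the axis of a logger that is home, midway between its clips, 42 mm above the bench; y along the logger, z up. Flared clip tips reach 18 mm above it and 20 mm across each way (24 when open). A logger laid on the closed mouths has its axis 22 mm above the point; flares centre it if laid within 8 mm across.
- slim_place_seat (a point): Empty place with slim clips, for the loose slim logger; the point as for the wide place, 37 mm above the bench. Flared tips reach 14 mm above it and 15 mm across each way (19 when open). A logger laid on the mouths has its axis 16 mm above the point; flares centre it if laid within 7 mm across. Place bars: 20 mm wide across, tops 23 mm above the bench.
- half_place_seat (a point): The same slim clips and point, in the place that holds the half-clipped logger. In all places: two upward-open spring clips, each 12 mm long, centred 36 mm either side of the point along y. A logger lying on both mouths snaps down onto the firm seats when about 9 to 15 N press on its middle, and is then held; to pull it out takes about 20 N.
- wide_logger: Thick logger, loose on the mat: steel tube 32 mm thick, 110 mm long between two hexagon caps (38 mm across flats, 18 mm long), 2 mm collars and a sensor stub (9 mm thick, 16 mm long) on the +y end; 166 mm overall, about 0.24 kg. Origin at the middle of the tube, on its axis; y along the axis. It lies on a flat of its caps, axis 19 mm above the mat's top.
- slim_logger: Slim logger, loose on the mat: like the thick one, but tube 22 mm thick and caps 26 mm across flats; same lengths, about 0.13 kg. Origin at the middle, y along the axis, which is 13 mm above the mat's top.
- half_logger: A second slim logger of the same size, which already sits in the rack: its -y end is snapped home in one clip of half_place, its +y end (with the stub) still lies on the mouth of the other clip, about 16 mm too high.
- half_logger_a (a point): Point on the axis of the half-clipped logger, 36 mm from its middle toward +y, over the clip that is still to be snapped.
- half_logger_b (a point): The same point 36 mm toward -y, in the clip that has snapped.
- wide_logger_a (a point): Point on the thick logger's axis, 36 mm from its middle toward +y (where it is clipped).
- wide_logger_b (a point): The same, toward -y.
- slim_logger_a (a point): Point on the loose slim logger's axis, 36 mm from its middle toward +y.
- slim_logger_b (a point): The same, toward -y.
- mat: Black rubber mat 190 x 190 mm, 2 mm thick, fixed; the two loose loggers lie on it about 95 mm apart, roughly along its x. Origin: centre of its underside.
- jar: White screw-capped sample jar, 52 mm wide, 76 mm tall, loose bystander behind the mat; origin under its centre.
- cutter: Blue side cutter, 42 x 123 x 15 mm, lying loose to the right of the rack's near end; origin under its centre.
Not all that is in view belongs to the job. Leave any orange look-alike of the wide_logger alone.

How it is judged (in metres and radians):
At the end, for the whole second after the job is handed in: Each of the three loggers is home in its own place: both points 36 mm either side of its middle are within 4 mm in height and 5 mm across of the axis of the place's seat point, its middle is within 16 mm of that point along the axis, and it is at rest (x of half_logger_a in the frame of half_place_seat between -0.005 and 0.005 m and z of half_logger_a in the frame of half_place_seat between -0.004 and 0.004 m and x of half_logger_b in the frame of half_place_seat between -0.005 and 0.005 m and z of half_logger_b in the frame of half_place_seat between -0.004 and 0.004 m and y of half_logger in the frame of half_place_seat between -0.016 and 0.016 m and linear speed of each of half_logger, slim_logger, wide_logger below 0.02 m/s and x of slim_logger_a in the frame of slim_place_seat between -0.005 and 0.005 m and z of slim_logger_a in the frame of slim_place_seat between -0.004 and 0.004 m and x of slim_logger_b in the frame of slim_place_seat between -0.005 and 0.005 m and z of slim_logger_b in the frame of slim_place_seat between -0.004 and 0.004 m and y of slim_logger in the frame of slim_place_seat between -0.016 and 0.016 m and x of wide_logger_a in the frame of wide_place_seat between -0.005 and 0.005 m and z of wide_logger_a in the frame of wide_place_seat between -0.004 and 0.004 m and x of wide_logger_b in the frame of wide_place_seat between -0.005 and 0.005 m and z of wide_logger_b in the frame of wide_place_seat between -0.004 and 0.004 m and y of wide_logger in the frame of wide_place_seat between -0.016 and 0.016 m); the robot touches nothing.
It fails at once if the white jar is pushed more than 25 mm from where it stood (distance of jar from where it was at the start of the episode above 0.025 m).
It fails at once if the side cutter is pushed more than 25 mm from where it stood (distance of cutter from where it was at the start of the episode above 0.025 m).
It also fails if it takes over 72 s, if anything falls off the work surface, if the arm or the gripper's body presses on something with over 40 N, if the wrist force passes 120 N, or if a joint passes its speed limit or range.

### The arm

A 6-joint arm with a two-finger parallel gripper is mounted at the origin on a cart in front of the work surface, level with it; the furniture and walls round the work are solid. World frame = base frame: x ahead of the robot, y to its left, z up, the work surface at z = 0. Lengths are in m, angles in degrees, forces in N, time in s.
With the tool pointing down it reaches from about 0.4 to 0.825 m from the base axis. Payload 7 kg.
Tool frame: the origin (TCP) lies at the very end of the fingers, on their centre line; the grasp point (between the pads) lies 19 mm behind it (ctrl.pinch_z is the distance from the TCP to the grasp point, in m); z points along the fingers, x is the direction in which the jaws open and shut, and the axes are right-handed (so a half turn about z gives the same grasp; the last joint's range is limited). The gripper opens to 88 mm and grips with 3 to 60 N. Pads are 19 mm wide; open, the fingers measure 130 mm over their backs; the gripper's body (78 mm by 193 mm) begins 47 mm behind the grasp point.
Start: joints at [92.768, 20.546, 0.682, 0, -70.136, -16.507], TCP at [0.16, 0.656, 0.205] pointing down, gripper open.
Joint ranges: [-176.03, 176.03], [-82.01, 121.73], [-58.28, 71.71], [-173.87, 95.51], [-174.79, -0.11], [-173.66, 173.66]. Speed limits (degrees/s): [136.94, 136.94, 172.46, 180, 180, 180].

### API

Orientations are given as [roll, pitch, yaw] about the fixed x, y, z axes, in that order (R = Rz(yaw) Ry(pitch) Rx(roll)).
In Python, from plant import ctrl gives the robot as it stands.
- The arm moves only by the tool carry_out, never from a script. Its argument "increments" is a list of rows, each a list of 7 numbers: the turn, a rotation vector about the world's x, y, z in degrees, then the shift along the world's x, y, z in mm, then the closure, from 0 (fully open) to 1 (shut). In form: [[ax, ay, az, dx, dy, dz, grip], ...]. A call has 1 to 20 rows; each row is the pose to reach, as a shift and turn from the pose commanded when the call began; what a row does not reach only later rows make up. A row lasts 1/8 s, in which the tool goes at most 62.5 mm and 10.7 degrees, less where a joint would pass 70% of its speed; a pose out of reach is approached as far as the arm can. A call with a gripper value outside its range is refused whole. The fingers move at their own pace and stop on an object; the grip force is fixed at half the most. Time passes only in rows, so rows that repeat a pose let the fingers close. It gives the time, the measured TCP pose, the force and the opening at its end, in the units of the state.
- ctrl.get_obs(): the state, without advancing time (a new reading comes with each control period).
- ctrl.snapshot(name): name is "side" or "top" or "wrist"; returns a dict with "pixels" (480x640x3 uint8, blue, green, red), "intrinsics" (3x3 intrinsics, pixels), "rvec" (rotation vector, rad) and "tvec" (3), from world to camera coordinates, as OpenCV has them; the wrist camera has in their place "hand_eye" (4x4, takes a point from camera to tool coordinates, whose origin is the TCP and whose axes are the tool frame's). Camera axes: x right, y down, z forward; pixel columns grow to the right and rows downward; lengths in m; the calibration is good to about 2 mm. A picture is of the moment at which its call begins: read the wrist's pose just before it. There is no depth.
- ctrl.close_job(): hands the job in, once; it reports no verdict.
Trained networks look in a picture, given as the dict that the camera call returned (one of the last four; its "shot" number tells which), for a name from the list of things; names that differ only in an ending like _2 or _b are one class to them, and where a whole thing is asked for, a point or a joint stands for the part that bears it (a point fixed in the world has none). Each returns a list of dicts, best first, with "confidence" (0 to 1); they miss things now and then, are a little off and sometimes report something else, mostly with a low value. They report only what shows in the picture. A call takes as long as a camera call. They do not tell look-alikes from the thing itself.
- ctrl.search_frame(picture, label): "centre" ([x, y, z] in m, in world coordinates, good to about 4 mm: the middle of the surface that is visible of it).
- ctrl.outline_of(picture, label): "pixels" (480x640 bool, what is visible of it).
The state is a dict: "clock": time; "joint_pos": joint angles; "qvel": joint speeds; "tau": joint torques, N m; "tool_pos": TCP position; "orientation": TCP orientation; "force": force on the tool from outside, world axes, zero at the start; "moment": the same for the moment, N m; "opening": finger opening in m.
Only numpy, scipy, OpenCV 4.12 (cv2) and the standard library are available. Lean on these libraries where they do the work, as an engineer would, in place of code of your own. Each camera call takes 0.05 s, during which the arm holds its last target. There are 200 camera calls.

## Working session

There is one attempt and no reset: what is moved stays moved. The work goes in short steps, Python scripts to look and compute and a tool call to move; the robot and the scene stay as the last step left them, time stands still between calls to the robot, and variables do not carry over. Pictures are saved under pics/ and viewed, about 8 in all and at most 12, crops included, and the job is handed in when it is done.

Besides the shell and the picture viewer there is one more tool, called after ">>>" by a JSON object that holds its "api" and its "payload". carry_out: Moves the arm, as the interface text tells. Its arguments: {"type":"object","properties":{"increments":{"type":"array"}},"required":["increments"]}

```bash
mkdir -p pics
cat > h.py <<'E'
import numpy as np, cv2
from plant import ctrl
def snap(n):
    o=ctrl.get_obs(); s=ctrl.snapshot(n); s['obs']=o; return s
def cam(s):
    "world->cam R,t"
    if 'rvec' in s: return cv2.Rodrigues(np.array(s['rvec'],float))[0],np.array(s['tvec'],float).ravel()
    from scipy.spatial.transform import Rotation as Ro
    o=s['obs'];T=np.eye(4);T[:3,:3]=Ro.from_euler('xyz',o['orientation'],degrees=True).as_matrix();T[:3,3]=o['tool_pos']
    M=np.linalg.inv(T@np.array(s['hand_eye']));return M[:3,:3],M[:3,3]
def proj(s,p):
    R,t=cam(s);q=np.array(s['intrinsics'])@(R@np.array(p).T+t[:,None] if np.ndim(p)>1 else R@np.array(p)+t)
    return (q[:2]/q[2]).T
def onplane(s,uv,z):
    R,t=cam(s);c=-R.T@t;d=R.T@np.linalg.inv(np.array(s['intrinsics']))@np.array([uv[0],uv[1],1.]);return c+d*(z-c[2])/d[2]
def tri(s1,u1,s2,u2):
    A=[]
    for s,u in((s1,u1),(s2,u2)):
        R,t=cam(s);P=np.array(s['intrinsics'])@np.c_[R,t];A+=[u[0]*P[2]-P[0],u[1]*P[2]-P[1]]
    v=np.linalg.svd(np.array(A))[2][-1];return v[:3]/v[3]
E
python3 - <<'E'
from h import *
np.set_printoptions(precision=4,suppress=True)
print(ctrl.get_obs(), ctrl.pinch_z)
for n in('top','side','wrist'):
    s=snap(n);cv2.imwrite(f'pics/{n}0.png',s['pixels'])
    R,t=cam(s);print(n,'campos',-R.T@t,s['intrinsics'][0][0])
    for l in('rack','wide_logger','slim_logger','half_logger','mat','jar','cutter'):
        for d in ctrl.search_frame(s,l)[:4]:
            c=np.array(d['centre']);print(l,c,round(d['confidence'],2),proj(s,c))
E
```

```text
{'clock': 0.0, 'joint_pos': array([ 92.7663,  20.59  ,   0.6335,  -0.0205, -70.1344, -16.5056]), 'qvel': array([-0.0048,  0.087 ,  0.0085,  0.0426, -0.0369,  0.067 ]), 'tau': array([  0.0004, -58.2718,  29.3057,   6.9974,   0.007 ,  -0.0001]), 'tool_pos': array([0.1602, 0.6552, 0.2042]), 'orientation': array([-179.9926,   -0.0927, -103.7463]), 'force': array([ 0.0003, -0.3399, -0.435 ]), 'moment': array([-0.0115, -0.0377, -0.0615]), 'opening': 0.08757822799771789} 0.0188
top campos [0.273  0.3057 1.721 ] 562.7991967460125
rack [0.5069 0.1599 0.0106] 0.65 [371.0296 264.644 ]
wide_logger [ 0.3959 -0.1018  0.0153] 0.74 [458.2541 300.2832]
wide_logger [0.5411 0.4568 0.0256] 0.6 [273.836  253.3999]
wide_logger [0.4526 0.7027 0.0341] 0.59 [191.2981 282.5444]
wide_logger [0.5192 0.3712 0.0362] 0.57 [301.7939 259.855 ]
slim_logger [0.5426 0.4573 0.0269] 0.95 [273.6393 252.8477]
half_logger [0.5169 0.1624 0.0526] 0.89 [371.2844 259.4333]
half_logger [0.521  0.4186 0.0012] 0.56 [286.8594 261.0025]
mat [0.5207 0.4222 0.0023] 0.89 [285.667  261.0547]
jar [0.6716 0.29   0.075 ] 0.68 [328.4098 207.6034]
cutter [ 0.3972 -0.1033  0.0134] 0.79 [458.5805 299.8965]
cutter [0.4362 0.1648 0.0243] 0.47 [370.2511 287.2382]
side campos [ 0.5267 -0.5677  0.6239] 451.1723528143221
rack [0.4682 0.1658 0.0093] 0.83 [268.9659 290.5412]
wide_logger [0.5227 0.3555 0.0263] 0.77 [295.5498 234.8997]
wide_logger [0.4572 0.6812 0.0354] 0.69 [274.6044 173.6622]
slim_logger [0.5461 0.4552 0.0273] 0.59 [304.7426 213.9717]
half_logger [0.5192 0.1629 0.0573] 0.63 [293.2544 273.3983]
half_logger [0.5402 0.4506 0.0246] 0.49 [302.4891 215.7331]
mat [ 0.5161  0.3688 -0.0012] 0.78 [292.8957 241.2411]
jar [0.6705 0.2692 0.0553] 0.87 [361.0264 245.3839]
jar [0.542  0.4558 0.0261] 0.73 [303.1704 214.2385]
cutter [ 0.3955 -0.1053  0.0112] 0.87 [213.6736 399.4387]
wrist campos [0.2235 0.6403 0.3847] 378.51546384754045
```

Run:
```python
import cv2
i=cv2.imread('pics/top0.png');c=i[180:340,160:480];cv2.imwrite('pics/top0c.png',cv2.resize(c,None,fx=2.5,fy=2.5,interpolation=cv2.INTER_CUBIC))
i=cv2.imread('pics/side0.png');c=i[140:440,180:460];cv2.imwrite('pics/side0c.png',cv2.resize(c,None,fx=2,fy=2,interpolation=cv2.INTER_CUBIC))
```

```text
(no output)
```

View pics/top0c.png

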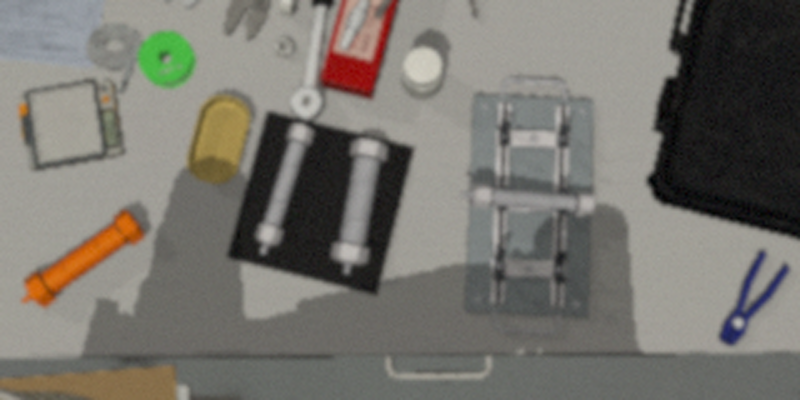

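View pics/side0c.png

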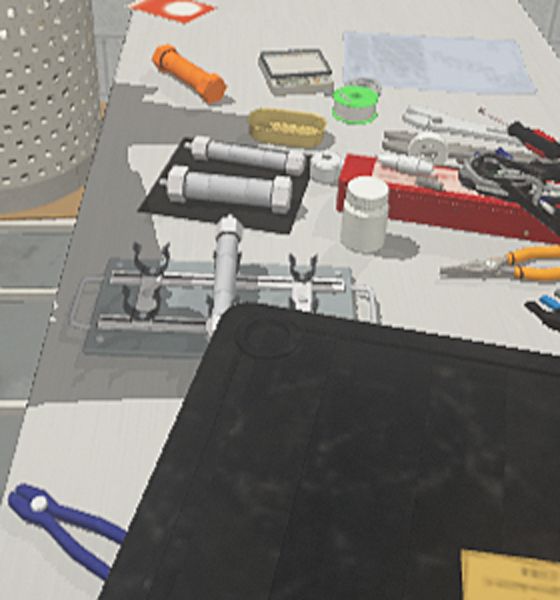

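>>> {"api": "carry_out", "payload": {"increments": [[0, 0, 0, 40, -30, 20, 0], [0, 0, 0, 80, -65, 40, 0], [0, 0, 0, 120, -100, 45, 0], [0, 0, 0, 160, -135, 45, 0], [0, 0, 0, 200, -170, 45, 0], [0, 0, 0, 240, -205, 45, 0], [0, 0, 0, 270, -230, 45, 0], [0, 0, 0, 280, -240, 45, 0], [0, 0, 0, 280, -240, 45, 0], [0, 0, 0, 280, -240, 45, 0]]}}

```text
clock: 2.45
tool_pos: [0.4398, 0.4163, 0.2501]
orientation: [180.0, 0.0, -103.7]
force: [-0.0, 0.1, 0.2]
opening: 0.0877
```

```bash
cat > look.py <<'E'
from h import *
import sys,pickle
np.set_printoptions(precision=4,suppress=True)
k=sys.argv[1];s=snap('wrist');cv2.imwrite(f'pics/w{k}.png',s['pixels'])
pickle.dump({a:s[a] for a in('pixels','intrinsics','hand_eye','obs')},open(f'w{k}.pkl','wb'))
R,t=cam(s);print('campos',-R.T@t,'axis',R[2]);print(s['obs']['tool_pos'],s['obs']['orientation'],s['obs']['joint_pos'],s['obs']['clock'])
for l in sys.argv[2].split(','):
    for d in ctrl.search_frame(s,l)[:3]:
        c=np.array(d['centre']);print(l,c,round(d['confidence'],2),proj(s,c))
E
python3 look.py 1 rack,wide_logger,slim_logger,half_logger,jar
```

```text
campos [0.503  0.401  0.4297] axis [-0.238   0.0588 -0.9695]
[0.4398 0.4163 0.2501] [ 179.9928    0.0074 -103.7058] [ 61.8888  12.5995  -4.4973  -0.0093 -72.8978  14.4081] 2.45
rack [0.4829 0.1656 0.0162] 0.96 [550.3075 107.3263]
rack [0.5479 0.4589 0.0246] 0.71 [259.0928 113.4537]
wide_logger [0.522  0.3681 0.0332] 0.71 [352.2863 116.5257]
wide_logger [0.4745 0.6613 0.0337] 0.56 [ 95.3956 229.8506]
slim_logger [0.5503 0.458  0.0263] 0.71 [259.0028 110.6811]
half_logger [0.5194 0.1768 0.0585] 0.75 [560.9659  64.7823]
half_logger [0.5102 0.1263 0.0477] 0.44 [609.4969  63.5421]
```

View pics/w1.png

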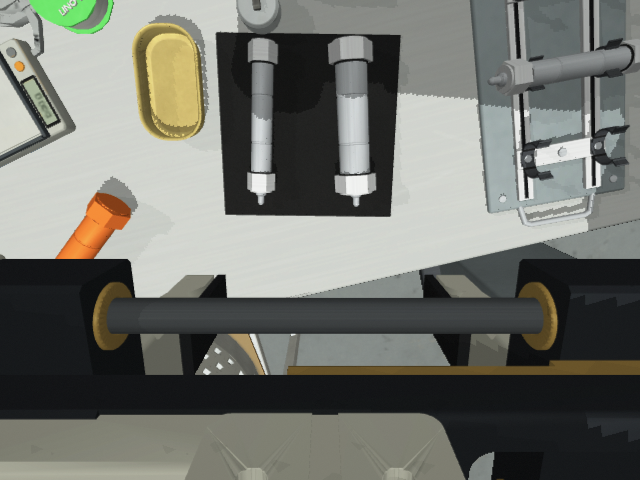

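>>> {"api": "carry_out", "payload": {"increments": [[0, 0, 0, -5, -50, 0, 0], [0, 0, 0, -10, -105, 0, 0], [0, 0, 0, -15, -150, 0, 0], [0, 0, 0, -20, -180, 0, 0], [0, 0, 0, -20, -190, 0, 0], [0, 0, 0, -20, -190, 0, 0], [0, 0, 0, -20, -190, 0, 0]]}}

```text
clock: 3.62
tool_pos: [0.4206, 0.2265, 0.25]
orientation: [180.0, -0.0, -103.7]
force: [0.1, 1.1, 0.3]
opening: 0.0875
```

```bash
python3 look.py 2 rack,wide_logger,slim_logger,half_logger,jar
```

```text
campos [0.4839 0.2113 0.4295] axis [-0.238   0.0585 -0.9695]
[0.4206 0.2265 0.25  ] [ 179.9954   -0.0101 -103.7185] [ 51.9768  -0.066  -19.0701  -0.     -71.0071  24.3047] 3.625
rack [ 0.3815 -0.0967  0.0129] 0.72 [623.1835 168.5119]
rack [0.4852 0.1628 0.0185] 0.65 [369.5013 131.0076]
wide_logger [0.5194 0.3648 0.0373] 0.58 [168.1    145.7829]
slim_logger [0.5459 0.4531 0.0277] 0.8 [ 81.7904 141.0092]
half_logger [0.5163 0.1675 0.0543] 0.66 [361.9853  97.3829]
half_logger [0.5226 0.3605 0.0377] 0.19 [170.9283 141.5386]
```

View pics/w2.png

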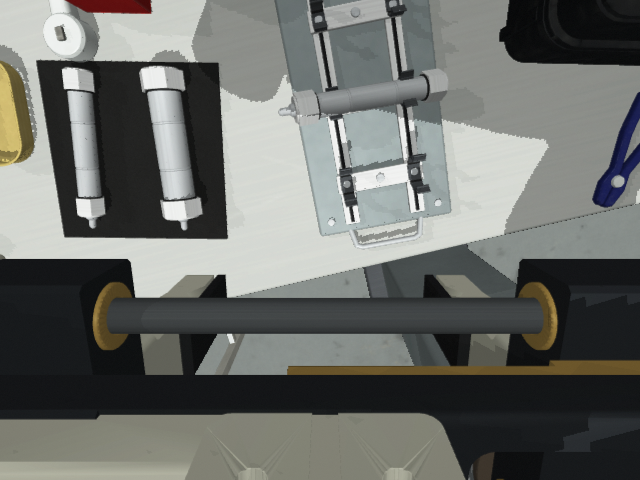

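```bash
cat > m.py <<'E'
from h import *
import pickle
np.set_printoptions(precision=4,suppress=True)
S=[pickle.load(open(f'w{k}.pkl','rb')) for k in(1,2)]
# screw refine: local blob centroid
def refine(s,u,r=7):
    g=cv2.cvtColor(s['pixels'],cv2.COLOR_BGR2GRAY).astype(float)
    x,y=map(int,u);p=g[y-r:y+r+1,x-r:x+r+1];w=np.clip(np.median(p)-15-p,0,None);yy,xx=np.mgrid[-r:r+1,-r:r+1]
    w*=(xx**2+yy**2<=r*r); return np.array([x+(w*xx).sum()/w.sum(),y+(w*yy).sum()/w.sum()]) if w.sum()>0 else np.array(u,float)
n1=refine(S[0],(562,152));n2=refine(S[1],(380,177));f2=refine(S[1],(355,13))
print(n1,n2,f2,'near tri',tri(S[0],n1,S[1],n2),'plane',onplane(S[0],n1,.023),onplane(S[1],n2,.023),'far',onplane(S[1],f2,.023))
s2=snap('wrist')
for l,bx in(('slim_logger',[(215,30,300,215),(50,55,115,235)]),('wide_logger',[(315,30,390,215),(125,55,210,235)]),('half_logger',[None,(270,60,455,130)])):
    ends=[]
    for s,b in zip(S,bx):
        if b is None: continue
        m=np.zeros((480,640),np.uint8)
        g=cv2.cvtColor(s['pixels'],cv2.COLOR_BGR2GRAY)
        if l=='half_logger':
            for o in ctrl.outline_of(s2,l)[:1]: m=o['pixels'].astype(np.uint8)
        else:
            m[b[1]:b[3],b[0]:b[2]]=(g[b[1]:b[3],b[0]:b[2]]>75)
            n,L,st,_=cv2.connectedComponentsWithStats(m);m=(L==1+np.argmax(st[1:,4])).astype(np.uint8)
        y,x=np.nonzero(m);P=np.c_[x,y].astype(float);c=P.mean(0);d=np.linalg.svd(P-c,full_matrices=False)[2][0]
        if d[1]<0:d=-d
        a=(P-c)@d;w=[np.ptp(((P-c)@[-d[1],d[0]])[abs(a-q)<1.5]) for q in np.linspace(a.min()+3,a.max()-3,9)]
        # midline offset at the tube's middle section
        q=abs(a)<.3*np.ptp(a)/2;nrm=np.array([-d[1],d[0]]);off=((P-c)@nrm)[q].mean()
        c=c+off*nrm; ends.append((c+d*a.min(),c+d*a.max()));print(l,m.sum(),ends[-1],np.array(w))
    if len(ends)==2:
        e=[tri(S[0],ends[0][i],S[1],ends[1][i]) for i in(0,1)];v=e[1]-e[0];L=np.linalg.norm(v)
        print(l,'ends',e,'len',L,'mid',e[0]+v/L*(75*L/166),'dir deg',np.degrees(np.arctan2(v[1],v[0])))
E
python3 m.py
```

```text
[559.9598 151.0619] [379.5398 174.7884] [354.5965  14.9246] near tri [0.4376 0.1621 0.0199] plane [0.4372 0.1638 0.023 ] [0.4389 0.1624 0.023 ] far [0.5938 0.1547 0.023 ]
slim_logger 2868 (array([261.9055,  62.0117]), array([260.0736, 204.0138])) [20.0241 20.0241 19.0242 20.0241 20.0241 20.0241 19.0242 27.0236  5.0254]
slim_logger 3774 (array([75.7888, 65.7946]), array([ 92.3806, 228.0633])) [23.0841 28.1599 23.2876 23.3893 22.2928 22.3945 22.2928 28.3634  6.1723]
slim_logger ends [array([0.6065, 0.4407, 0.0176]), array([0.4571, 0.4857, 0.0156])] len 0.15603530184500553 mid [0.539  0.461  0.0167] dir deg 163.22266132284935
wide_logger 3424 (array([350.4589,  60.9111]), array([354.5176, 173.2342])) [31.0159 30.0888 31.0159 30.0888 29.0894 30.0888 29.0533 29.0172 29.0894]
wide_logger 4379 (array([161.7408,  88.7449]), array([184.6283, 229.8981])) [28.2792 32.3877 31.4006 31.7207 31.4006 30.7336 30.5736 39.7777  6.2428]
wide_logger ends [array([0.5743, 0.3575, 0.0241]), array([0.4504, 0.3768, 0.0376])] len 0.12618099099996946 mid [0.5183 0.3662 0.0302] dir deg 171.18347027257064
half_logger 4304 (array([447.3594,  82.0267]), array([278.0102, 112.0573])) [23.3451 31.2222 20.3912 24.5044 23.6943 24.3297 24.9652 34.8746  7.4163]
```

```bash
sed -i 's/>75)/>TH)/; s/^S=\[/import sys;TH=int(sys.argv[1])\nS=[/' m.py; python3 -c "
import cv2;g=cv2.imread('pics/w1.png',0);print(g[100,220:300:4],g[100,330:392:4],g[50,330:392:4])"; for t in 45 55; do python3 m.py $t|grep logger; done
```

```text
[ 32  32  30  34  31  34  34  33 100 136 143 133 117  71  20  20  20  19
  19  20] [ 33  33 132 173 192 209 208 205 190 149  32  32  32  32  33  33] [125 124 126 179 171 174 172 172 171 124 125  20  22  21  21  21]
slim_logger 3033 (array([261.8353,  61.973 ]), array([260.6245, 204.0224])) [21.0163 21.0163 21.0163 21.0163 20.0163 20.0163 20.0163 28.016   7.0168]
slim_logger 4023 (array([76.0609, 64.8602]), array([ 92.8835, 228.1151])) [21.9866 31.1442 25.1758 24.8683 23.3914 23.2889 23.2889 28.365   7.1681]
slim_logger ends [array([0.6071, 0.4406, 0.0169]), array([0.4569, 0.4851, 0.0157])] len 0.15659036093477827 mid [0.5392 0.4607 0.0163] dir deg 163.50819201634002
wide_logger 4514 (array([350.4252,  60.097 ]), array([355.9231, 206.0406])) [31.091  32.0903 31.091  31.091  30.0917 30.0917 29.0924 41.0839  6.071 ]
wide_logger 5575 (array([158.3034,  63.5279]), array([184.6538, 230.0548])) [32.3882 43.5656 33.3759 32.5445 32.3882 31.5568 31.5568 40.6025  6.2388]
wide_logger ends [array([0.5857, 0.3555, 0.0272]), array([0.4309, 0.3838, 0.0212])] len 0.15745196276153595 mid [0.5157 0.368
[... 557 characters left out ...]
 0.0153])] len 0.15658837821644966 mid [0.5392 0.4609 0.0163] dir deg 163.38730675635477
wide_logger 4440 (array([350.3609,  60.8725]), array([355.8702, 206.0429])) [31.0535 31.0535 31.0535 31.1294 30.0922 30.0922 29.0929 41.0843  6.0715]
wide_logger 4443 (array([161.8152,  88.4108]), array([184.7465, 230.041 ])) [27.4521 33.0553 32.2279 31.7203 31.5605 30.7331 31.2408 40.4448  6.2425]
wide_logger ends [array([0.5746, 0.3576, 0.0236]), array([0.4308, 0.3838, 0.0208])] len 0.14616872701458655 mid [0.5097 0.3694 0.0224] dir deg 169.65466764798566
half_logger 4240 (array([446.8913,  82.3789]), array([277.8181, 111.9601])) [21.3751 31.2255 19.7498 23.6899 24.6749 24.5026 23.6899 33.5403  7.2399]
```

>>> {"api": "carry_out", "payload": {"increments": [[0, 0, -10, 12, 5, 0, 1], [0, 0, -20, 24, 10, 0, 1], [0, 0, -30, 36, 15, 0, 1], [0, 0, -40, 48, 20, 0, 1], [0, 0, -50, 60, 25, 0, 1], [0, 0, -60, 72, 30, 0, 1], [0, 0, -70, 84, 35, 0, 1], [0, 0, -79.3, 96, 40, 0, 1], [0, 0, -79.3, 96, 40, 0, 1], [0, 0, -79.3, 96, 40, 0, 1]]}}

```text
clock: 5.48
tool_pos: [0.516, 0.2654, 0.25]
orientation: [-180.0, -0.0, 177.2]
force: [-0.3, 0.1, 0.1]
opening: 0.0008
```

```bash
python3 look.py 3 rack,half_logger,jar
```

```text
campos [0.5125 0.2004 0.4296] axis [ 0.0115  0.2444 -0.9696]
[0.516  0.2654 0.25  ] [-179.9901   -0.0197  177.1524] [ 46.5194  10.1766  -7.5865  -0.009  -72.2572 -49.3642] 5.475
rack [0.5242 0.1553 0.0148] 0.84 [310.7869  99.5242]
half_logger [0.5192 0.1607 0.0572] 0.66 [314.9282 100.2061]
jar [0.6657 0.2814 0.0788] 0.93 [168.5044 239.5632]
```

View pics/w3.png

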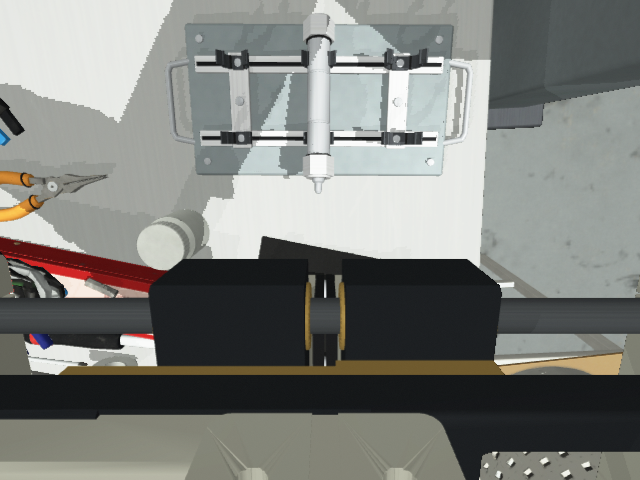

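```bash
cat > r.py <<'E'
from h import *
import pickle
np.set_printoptions(precision=4,suppress=True)
S={k:pickle.load(open(f'w{k}.pkl','rb')) for k in(1,2,3)}
s=S[3]
def blob(u,r=6):
    g=cv2.cvtColor(s['pixels'],cv2.COLOR_BGR2GRAY).astype(float);x,y=u;p=g[y-r:y+r+1,x-r:x+r+1]
    w=abs(p-np.median(p));w[w<12]=0;yy,xx=np.mgrid[-r:r+1,-r:r+1];w*=(xx**2+yy**2<=r*r);return np.array([x+(w*xx).sum()/w.sum(),y+(w*yy).sum()/w.sum()])
F=blob((240,101));N=blob((397,102));print('F',F,'N',N)
f,n=onplane(s,F,.023),onplane(s,N,.023);print('plane far',f,'near',n,np.linalg.norm(f-n),'yaw',np.degrees(np.arctan2(*(f-n)[1::-1])),'mid',(f+n)/2)
print('tri near 2-3',tri(S[2],(379.5,176),s,N),'1-3',tri(S[1],(561,151.5),s,N),'far 2-3',tri(S[2],(354.8,14),s,F))
H=[blob(u) for u in((199,38),(439,40),(207,161),(431,161))];P=np.array([onplane(s,h,.012) for h in H]);print('holes',P,'mean',P.mean(0))
print('half tip tri',tri(S[2],(278,112),s,(318,193)),'clips widths slim',onplane(s,(217,138),.051)-onplane(s,(251,138),.051),'wide',onplane(s,(376,139),.06)-onplane(s,(419,139),.06))
E
python3 r.py; python3 -c "
import cv2;i=cv2.imread('pics/w3.png')[10:200,180:460];cv2.imwrite('pics/w3c.png',cv2.resize(i,None,fx=2.8,fy=2.8,interpolation=cv2.INTER_CUBIC))"
```

```text
F [240.5557 102.2682] N [394.5173 102.0153]
plane far [0.5953 0.1552 0.023 ] near [0.4392 0.1629 0.023 ] 0.15626206806512427 yaw -2.810409268053052 mid [0.5173 0.159  0.023 ]
tri near 2-3 [0.4357 0.1608 0.0042] 1-3 [0.4378 0.1629 0.0227] far 2-3 [0.5959 0.1543 0.0187]
holes [[0.6331 0.0911 0.012 ]
 [0.3928 0.1044 0.012 ]
 [0.6401 0.2114 0.012 ]
 [0.4003 0.2238 0.012 ]] mean [0.5166 0.1577 0.012 ]
half tip tri [0.5209 0.2456 0.0693] clips widths slim [ 0.0328 -0.0017  0.    ] wide [ 0.0405 -0.0021  0.    ]
```

View pics/w3c.png

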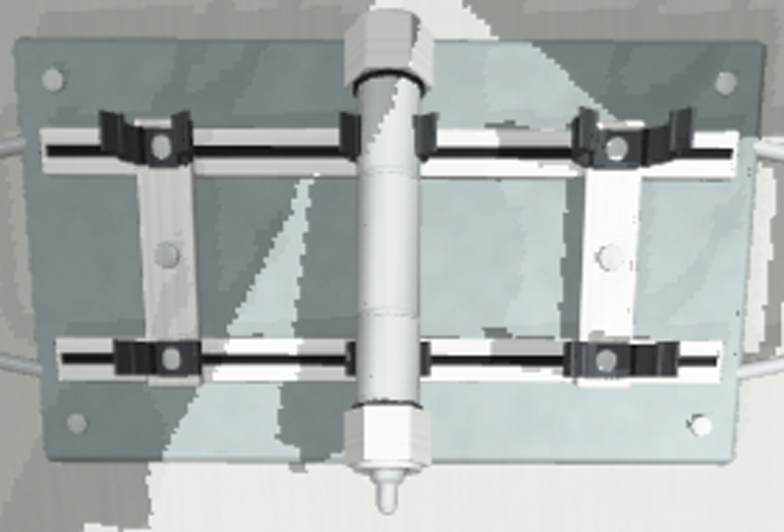

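>>> {"api": "carry_out", "payload": {"increments": [[0, 0, 0, 1, -40, -30, 1], [0, 0, 0, 1, -75, -80, 1], [0, 0, 0, 1, -90, -130, 1], [0, 0, 0, 1, -90, -165, 1], [0, 0, 0, 1, -90, -178, 1], [0, 0, 0, 1, -90, -183, 1], [0, 0, 0, 1, -90, -187, 1], [0, 0, 0, 1, -90, -190, 1], [0, 0, 0, 1, -90, -192, 1], [0, 0, 0, 1, -90, -194, 1], [0, 0, 0, 1, -90, -194, 1]]}}

```text
clock: 7.05
tool_pos: [0.5173, 0.1757, 0.0562]
orientation: [-180.0, 0.0, 177.0]
force: [0.0, -0.6, 0.5]
opening: 0.0006
```

>>> {"api": "carry_out", "payload": {"increments": [[0, 0, 0, 0, 0, -2, 1], [0, 0, 0, 0, 0, -4, 1], [0, 0, 0, 0, 0, -6, 1], [0, 0, 0, 0, 0, -7, 1], [0, 0, 0, 0, 0, -8, 1], [0, 0, 0, 0, 0, -8, 1]]}}

```text
clock: 7.8
tool_pos: [0.5173, 0.1756, 0.0481]
orientation: [-180.0, -0.0, 177.0]
force: [0.1, -0.2, 0.2]
opening: 0.0006
```

>>> {"api": "carry_out", "payload": {"increments": [[0, 0, 0, 0, 0, -1, 1], [0, 0, 0, 0, 0, -2, 1], [0, 0, 0, 0, 0, -3, 1], [0, 0, 0, 0, 0, -3, 1]]}}

```text
clock: 8.3
tool_pos: [0.5173, 0.1756, 0.0451]
orientation: [-180.0, -0.0, 177.0]
force: [-0.3, -0.2, 0.3]
opening: 0.0006
```

```bash
python3 look.py 4 half_logger
python3 - <<'E'
from h import *
s=snap('side');a=cv2.resize(s['pixels'][220:340,200:380],None,fx=3,fy=3,interpolation=cv2.INTER_CUBIC)
w=cv2.imread('pics/w4.png')[0:360,150:490];a=np.vstack([a,np.zeros((0,540,3),np.uint8)]);cv2.imwrite('pics/c4.png',np.hstack([a[:360,:450],w]))
E
```

```text
campos [0.5136 0.1106 0.2246] axis [ 0.0126  0.2444 -0.9696]
[0.5173 0.1756 0.0451] [-179.9935   -0.0065  176.9608] [ 39.306   17.7337 -27.1754   0.0006 -45.1    -42.3456] 8.3
half_logger [0.5151 0.1221 0.0462] 0.7 [322.4645 169.574 ]
```

View pics/c4.png

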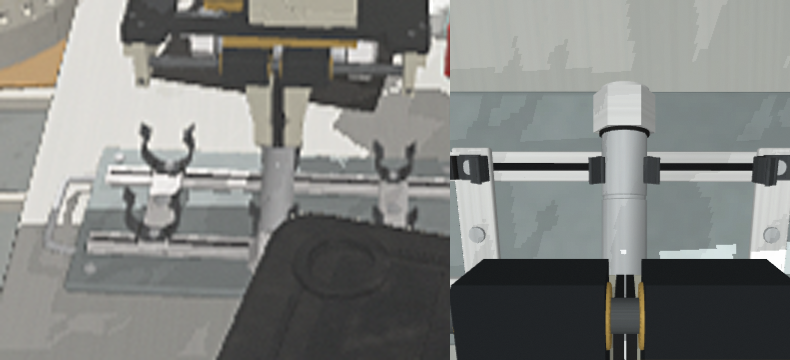

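>>> {"api": "carry_out", "payload": {"increments": [[0, 0, 0, 0, 0, -1, 1], [0, 0, 0, 0, 0, -2, 1], [0, 0, 0, 0, 0, -2, 1]]}}

```text
clock: 8.82
tool_pos: [0.5173, 0.1756, 0.043]
orientation: [-180.0, -0.0, 177.0]
force: [-0.0, 1.1, -0.2]
opening: 0.0001
```

>>> {"api": "carry_out", "payload": {"increments": [[0, 0, 0, 0, 0, 30, 1], [0, 0, 0, 0, 20, 80, 1], [0, 0, 0, 0, 60, 120, 1], [0, 0, 0, 0, 80, 130, 1], [0, 0, 0, 0, 80, 130, 1], [0, 0, 0, 0, 80, 130, 1]]}}

```text
clock: 9.57
tool_pos: [0.5165, 0.2548, 0.1717]
orientation: [-179.9, -0.1, 177.0]
force: [0.6, 0.3, -0.6]
opening: 0.0008
```

```bash
python3 look.py 5 half_logger
python3 - <<'E'
from h import *
s=snap('side');a=cv2.resize(s['pixels'][220:340,200:380],None,fx=3,fy=3,interpolation=cv2.INTER_CUBIC)
w=cv2.imread('pics/w5.png')[0:360,150:490];cv2.imwrite('pics/c5.png',np.hstack([a[:360,:450],w]))
E
```

```text
campos [0.5131 0.19   0.3514] axis [ 0.0108  0.243  -0.97  ]
[0.5165 0.2548 0.1717] [-179.9083   -0.1103  176.9553] [ 45.6941  12.7707 -14.7553  -0.0253 -62.6157 -48.727 ] 9.575
half_logger [0.5176 0.1648 0.0558] 0.66 [315.7562 109.8042]
```

View pics/c5.png

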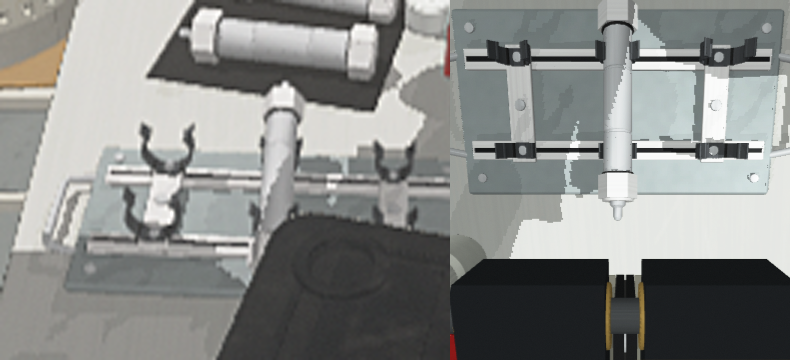

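```bash
python3 - <<'E'
from h import *
import pickle
np.set_printoptions(precision=1,suppress=True)
u=np.array([0.0506,0.9987,0])
C=np.array([0.516,0.1585,0.037])
sd=snap('side')
for k in(3,4,5,'side'):
    s=sd if k=='side' else pickle.load(open(f'w{k}.pkl','rb'))
    for nm,z in(('home',0),('raised',.222)):
        f=lambda y,dz=0:C+u*y/np.sqrt(1+z*z)+[0,0,z*(y+.036)+dz]
        print(k,nm,'tip',proj(s,f(.091)),'+capend top',proj(s,f(.075,.013)),'-capend top',proj(s,f(-.075,.013)))
cv2.imwrite('pics/x.png',sd['pixels'])
E
python3 - <<'E'
import cv2,numpy as np
a=cv2.imread('pics/side0.png');b=cv2.imread('pics/x.png')
f=lambda i:cv2.resize(i[235:295,270:320],None,fx=8,fy=8,interpolation=cv2.INTER_NEAREST)
cv2.imwrite('pics/cmp.png',np.hstack([f(a)[:,:395],f(b)[:,:395]]))
E
```

```text
3 home tip [318.9 192.9] +capend top [318.7 178.5] -capend top [318.    9.7]
3 raised tip [318.5 194.3] +capend top [318.3 178.9] -capend top [318.2  15.1]
4 home tip [325.3 395.1] +capend top [325.2 384.6] -capend top [324.2  79. ]
4 raised tip [325.4 427.8] +capend top [325.3 414.1] -capend top [324.2  86.4]
5 home tip [318.6 217.4] +capend top [318.3 200.7] -capend top [316.7 -11.2]
5 raised tip [318.2 221.5] +capend top [317.8 203.2] -capend top [316.9  -3.7]
side home tip [294.3 256.8] +capend top [293.9 256.2] -capend top [289.1 302. ]
side raised tip [294.3 246.9] +capend top [293.8 247.3] -capend top [289.2 304.8]
```

View pics/cmp.png

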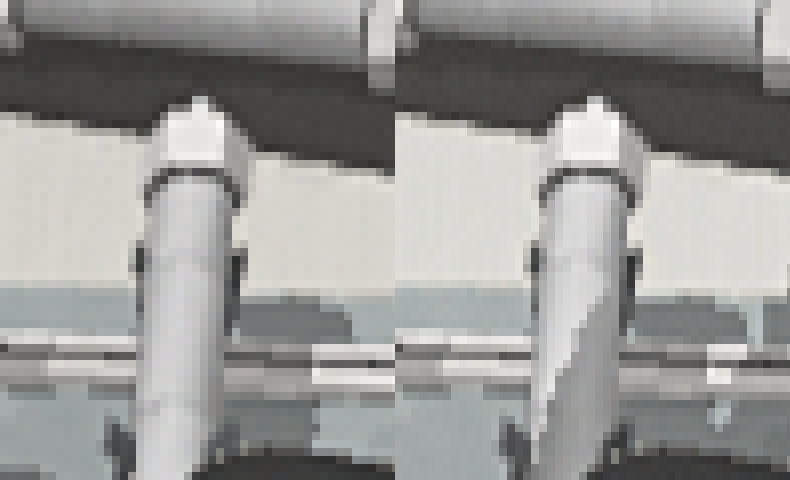

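Run:
```python
from h import *
import pickle
np.set_printoptions(precision=1,suppress=True)
sd=snap('side')
for z in (.03,.045,.06,.075): print(z,proj(sd,[.5173,.1756,z]), proj(sd,[.5173,.1756-.0095,z]))
for k in(1,4,5):
    s=pickle.load(open(f'w{k}.pkl','rb'));p=s['obs']['tool_pos'];print(k,'TCP px',proj(s,p),'20mm behind',proj(s,p+[0,0,.02]),proj(s,p+[0,0,.045]))
a=cv2.imread('pics/w4.png')[250:480,240:410];b=cv2.imread('pics/w5.png')[250:480,240:410];c=cv2.imread('pics/w1.png')[250:480]
cv2.imwrite('pics/fing.png',np.hstack([cv2.resize(x,None,fx=2.3,fy=2.3,interpolation=cv2.INTER_CUBIC) for x in(a,b)]))
```

```text
0.03 [292.4 280. ] [292.3 282.8]
0.045 [292.4 274.3] [292.3 277.2]
0.06 [292.4 268.6] [292.3 271.4]
0.075 [292.4 262.7] [292.3 265.5]
1 TCP px [325.2 277.4] 20mm behind [325.2 292.6] [325.3 317.2]
4 TCP px [324.  277.7] 20mm behind [324.  292.9] [323.9 317.6]
5 TCP px [324.  277.7] 20mm behind [324.1 292.8] [324.1 317.4]
```

View pics/fing.png

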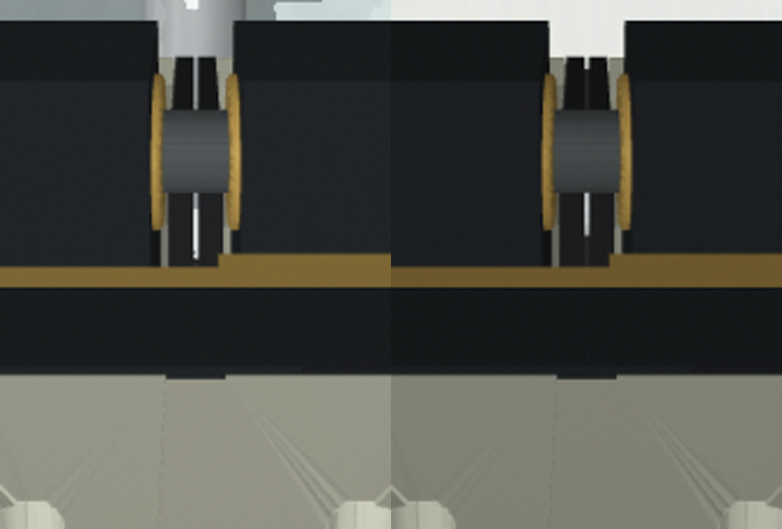

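Run:
```python
from h import *
import pickle
np.set_printoptions(precision=1,suppress=True)
u=np.array([0.0506,0.9987,0]);C=np.array([0.516,0.1585,0.037])
for k in(3,4,5):
    s=pickle.load(open(f'w{k}.pkl','rb'))
    for nm,z in(('home',0),('raised',.222)):
        f=lambda y,dz=0:C+u*y/np.sqrt(1+z*z)+[0,0,z*(y+.036)+dz]
        w=[proj(s,f(y)+[.011,0,0])[0]-proj(s,f(y)-[.011,0,0])[0] for y in(-.04,-.025,0,.015)]
        print(k,nm,'rings',proj(s,f(.025,.011))[1],proj(s,f(-.025,.011))[1],'cap end',proj(s,f(-.075,.013))[1],'cap/tube',proj(s,f(-.057,.013))[1],'width at y=-40,-25,0,15',np.array(w),[proj(s,f(y,.011))[1] for y in(-.04,-.025,0,.015)])
i=np.vstack([cv2.imread('pics/w4.png')[70:290,250:400]])
cv2.imwrite('pics/w4c.png',cv2.resize(i,None,fx=2.5,fy=2.5,interpolation=cv2.INTER_CUBIC))
```

```text
3 home rings 126.0861838934767 70.28271474762516 cap end 9.718808933972966 cap/tube 31.868798755984667 width at y=-40,-25,0,15 [-23.1 -22.8 -22.4 -22.2] [np.float64(52.78102987156277), np.float64(70.28271474762516), np.float64(98.65877918932532), np.float64(115.22599601714083)]
3 raised rings 124.75920655930456 70.477415744365 cap end 15.117311140315854 cap/tube 34.943185855174455 width at y=-40,-25,0,15 [-23.  -23.  -22.9 -22.9] [np.float64(54.121765908430945), np.float64(70.477415744365), np.float64(97.66377397367378), np.float64(113.93191538879536)]
4 home rings 294.50082582871414 194.57370019181195 cap end 79.03129617851555 cap/tube 122.787632475517 width at y=-40,-25,0,15 [-45.2 -44.3 -42.9 -42.1] [np.float64(161.84263185678444), np.float64(194.57370019181195), np.float64(246.20757046977548), np.float64(275.56337684826616)]
4 raised rings 304.55638876720275 196.54726877362307 cap end 86.4241752704562 cap/tube 126.45690338208105 width at y=-40,-25,0,15 [-45.  -44.9 -44.7 -44.6] [np.float64(163.8588208407225), np.float64(196.54726877362307), np.float64(250.73398901427333), np.float64(283.0709118576177)]
5 home rings 136.05987317932417 66.15578818677149 cap end -11.208967172823746 cap/tube 17.24100577396993 width at y=-40,-25,0,15 [-28.9 -28.5 -28.  -27.6] [np.float64(43.987076698272084), np.float64(66.15578818677149), np.float64(101.84939195429081), np.float64(122.54768972609169)]
5 raised rings 134.83210616449622 66.36329828633271 cap end -3.6893146542028923 cap/tube 21.39673422885046 width at y=-40,-25,0,15 [-28.8 -28.8 -28.7 -28.7] [np.float64(45.71622176787952), np.float64(66.36329828633271), np.float64(100.66571238387658), np.float64(121.1818192701284)]
```

View pics/w4c.png

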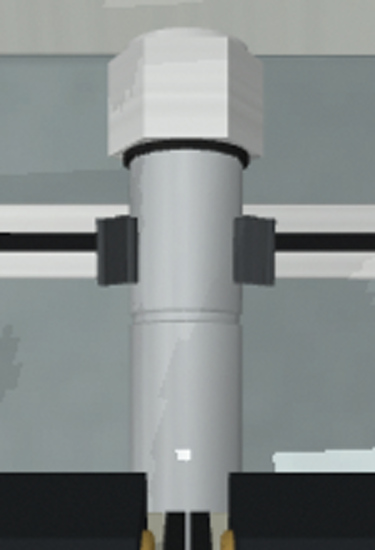

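>>> {"api": "carry_out", "payload": {"increments": [[0, 0, 0, 0, -40, -40, 1], [0, 0, 0, 0, -75, -90, 1], [0, 0, 0, 0, -80, -122, 1], [0, 0, 0, 0, -80, -130, 1], [0, 0, 0, 0, -80, -132, 1], [0, 0, 0, 0, -80, -134, 1], [0, 0, 0, 0, -80, -136, 1], [0, 0, 0, 0, -80, -136, 1]]}}

```text
clock: 10.82
tool_pos: [0.5184, 0.1769, 0.0383]
orientation: [179.9, 0.1, 177.0]
force: [-0.4, 1.6, 3.2]
opening: -0.0001
```

>>> {"api": "carry_out", "payload": {"increments": [[0, 0, 0, 0, 0, -1, 1], [0, 0, 0, 0, 0, -2, 1], [0, 0, 0, 0, 0, -3, 1], [0, 0, 0, 0, 0, -3, 1]]}}

```text
clock: 11.32
tool_pos: [0.5185, 0.1771, 0.0352]
orientation: [179.9, 0.1, 177.0]
force: [-0.4, 2.3, 4.1]
opening: 0.0004
```

```bash
python3 -c "
from plant import ctrl
o=ctrl.get_obs();print(o['tool_pos'],o['force'],o['moment'],o['orientation'],o['joint_pos'])"
```

```text
[0.51848062 0.17709865 0.03520581] [-0.36177277  2.34193373  4.12236753] [ 1.26778252 -0.07259697 -0.01302952] [1.79870415e+02 1.42731728e-01 1.77001912e+02] [ 3.93505627e+01  1.85128346e+01 -2.76902763e+01  5.48692616e-04
 -4.36041082e+01 -4.23488858e+01]
```

>>> {"api": "carry_out", "payload": {"increments": [[0, 0, 0, 0, 0, -1, 1], [0, 0, 0, 0, 0, -2, 1], [0, 0, 0, 0, 0, -3, 1], [0, 0, 0, 0, 0, -3, 1]]}}

```text
clock: 11.82
tool_pos: [0.5178, 0.1761, 0.0315]
orientation: [180.0, 0.1, 177.0]
force: [1.4, 1.8, 3.6]
opening: 0.0005
```

```bash
python3 look.py 6 half_logger | head -2; python3 -c "
from h import *
o=ctrl.get_obs();print(o['tool_pos'],o['force'],o['moment'])
a=cv2.imread('pics/w4.png',0).astype(float);b=cv2.imread('pics/w6.png',0).astype(float)
def edges(i,r):
    g=np.gradient(cv2.GaussianBlur(i,(3,3),0)[r,280:370]);return 280+np.argsort(-abs(g))[:8]
for r in(165,180,210,230,245,255):print(r,sorted(edges(a,r)),sorted(edges(b,r)))
s=snap('side');cv2.imwrite('pics/s6.png',s['pixels'])
"
```

```text
campos [0.5139 0.1109 0.211 ] axis [ 0.0135  0.2451 -0.9694]
[0.5178 0.1761 0.0315] [179.9623   0.0526 176.9782] [ 39.3183  18.7901 -27.9182   0.011  -43.2274 -42.3481] 11.825
[0.51756163 0.1758196  0.03131753] [0.90653705 1.65518698 2.53622513] [ 0.78880044 -0.40849499  0.02112503]
165 [np.int64(288), np.int64(304), np.int64(305), np.int64(306), np.int64(307), np.int64(342), np.int64(343), np.int64(359)] [np.int64(289), np.int64(305), np.int64(306), np.int64(307), np.int64(308), np.int64(343), np.int64(344), np.int64(345)]
180 [np.int64(288), np.int64(289), np.int64(304), np.int64(305), np.int64(306), np.int64(343), np.int64(359), np.int64(360)] [np.int64(288), np.int64(289), np.int64(290), np.int64(306), np.int64(307), np.int64(344), np.int64(361), np.int64(362)]
210 [np.int64(303), np.int64(304), np.int64(306), np.int64(307), np.int64(343), np.int64(344), np.int64(346), np.int64(347)] [np.int64(303), np.int64(304), np.int64(306), np.int64(307), np.int64(346), np.int64(347), np.int64(349), np.int64(350)]
230 [np.int64(303), np.int64(304), np.int64(305), np.int64(306), np.int64(307), np.int64(344), np.int64(346), np.int64(347)] [np.int64(303), np.int64(304), np.int64(306), np.int64(311), np.int64(346), np.int64(347), np.int64(349), np.int64(350)]
245 [np.int64(303), np.int64(304), np.int64(306), np.int64(307), np.int64(343), np.int64(344), np.int64(346), np.int64(347)] [np.int64(303), np.int64(322), np.int64(323), np.int64(326), np.int64(327), np.int64(328), np.int64(346), np.int64(349)]
255 [np.int64(303), np.int64(344), np.int64(346), np.int64(347), np.int64(358), np.int64(359), np.int64(360), np.int64(361)] [np.int64(316), np.int64(317), np.int64(318), np.int64(332), np.int64(333), np.int64(334), np.int64(335), np.int64(349)]
```

```bash
cat > asc.py <<'E'
import sys,cv2,numpy as np
f,x0,y0,x1,y1,sx,sy=sys.argv[1],*map(int,sys.argv[2:8])
g=cv2.imread(f,0)[y0:y1,x0:x1];g=cv2.resize(g,((x1-x0)//sx,(y1-y0)//sy),interpolation=cv2.INTER_AREA)
for i,r in enumerate(g):print(f'{y0+i*sy:3d}',''.join(" .:-=+*#%@"[min(9,v//26)] for v in r))
E
for k in 4 6; do echo w$k; python3 asc.py pics/w$k.png 270 225 380 300 1 3; done; echo side6; python3 asc.py pics/s6.png 260 235 330 300 1 2
```

```text
w4
225 ++++++++++++++++++++++++++++++++++********##**###*#######********+++++++=====++++++++++++++++++++++++++=++++++
228 ++++++++++++++++++++++++++++++++++********###############********+++++++=====+++++++++++++++++++++++++++++++++
231 ++++++++++++++++++++++++++++++++++********##############*********+++++++=====+++++++++++++++++++++++++++++++++
234 ++++++++++++++++++++++++++++++++++********###############********+++++++=====+++++++++++++++++++++++++++++++++
237 ++++++++++++++++++++++++++++++++++********##**###########*******++++++++======++++++++++++++++++++++++++++++++
240 ++++++++++++++++++++++++++++++++++********#***##########********++++++++======+++++++++++++==+++++++++++++++++
243 ++++++++++++++++++++++++++++++++++************##########********++++++++======+++=++++++++++++++++++++++++++++
246 ++++++++++++++++++++++++++++++++++************##########********++++++++======++++++++++++++++++++++++++++++++
249 ++++++++++++++++++++++++++++++++++************#####%%%%%#*******++++++++======++++++++++++********************
252 ++++++++++++++++++++++++++++++++++***********####**%%%%%#*
[... 6361 characters left out ...]
===========-==========+=-
281 =++*++++++*+++++***********==+++++*+++****************************+***
283 ===*#*#***#****++***+========++++**++++====++++++====++++++++++++++***
285 ===++++++++++++++++=========++++***++=============================+**+
287 =======================-:--==+++***+=--=========================--+**+
289 =======================-:::-++++***=:--=+==--==-================-:-+*+
291 ========================-:-=+++***+-:-::::::::::::::::-::--+====-::-**
293 ========================-:==+++*+-::::::::::::::::::::::::::::::::::-=
295 ========================--+**++-::::::::::::::::::::::::::::::::::::::
297 +++***+++++++++++++++++===+***-:::::::::::::::::::::::::::::::::::::::
```

>>> {"api": "carry_out", "payload": {"increments": [[0, 0, 0, 0, 0, -1, 1], [0, 0, 0, 0, 0, -2, 1], [0, 0, 0, 0, 0, -3, 1], [0, 0, 0, 0, 0, -3, 1]]}}

```text
clock: 12.48
tool_pos: [0.5169, 0.1752, 0.0277]
orientation: [-180.0, -0.1, 176.9]
force: [-0.2, 0.4, 0.2]
opening: 0.0003
```

```bash
cat > ob.py <<'E'
from h import *
np.set_printoptions(precision=4,suppress=True)
o=ctrl.get_obs();print(o['clock'],o['tool_pos'],o['orientation'],o['force'],o['moment'],o['opening'])
E
python3 ob.py
python3 - <<'E'
from h import *
import pickle
s=pickle.load(open('w6.pkl','rb'));p=s['obs']['tool_pos']
for h in(0,.01,.02,.025):print(h,proj(s,p+[0,-.0095,h]),proj(s,p+[0,0.0095,h]))
E
```

```text
12.475 [0.5169 0.1752 0.0277] [-179.954    -0.0554  176.948 ] [-0.198   0.4225  0.2209] [ 0.1024 -0.1166  0.009 ] 0.0003223143651751503
0 [322.97813824 259.59904379] [325.02675437 295.30080502]
0.01 [322.87898421 265.92013142] [325.03884865 303.35544886]
0.02 [322.76840862 272.9693465 ] [325.05229856 312.31293023]
0.025 [322.70820273 276.80748314] [325.05960516 317.17903926]
```

>>> {"api": "carry_out", "payload": {"increments": [[0, 0, 0, 0, 0, -1, 1], [0, 0, 0, 0, 0, -2, 1], [0, 0, 0, 0, 0, -2, 1]]}}

```text
clock: 12.85
tool_pos: [0.5174, 0.1756, 0.0268]
orientation: [-180.0, 0.0, 177.0]
force: [-1.8, -1.0, 6.8]
opening: 0.0005
```

>>> {"api": "carry_out", "payload": {"increments": [[0, 0, 0, 0, 0, -1, 1], [0, 0, 0, 0, 0, -1, 1], [0, 0, 0, 0, 0, 30, 1], [0, 0, 0, 0, 30, 80, 0.5], [0, 0, 10, 0, 80, 125, 0], [0, 0, 20, 0, 120, 155, 0], [0, 0, 30, 0, 130, 155, 0], [0, 0, 40, 0, 140, 155, 0], [0, 0, 50, 0, 150, 155, 0], [0, 0, 60, 0, 160, 155, 0], [0, 0, 70, -5, 165, 155, 0], [0, 0, 80, -10, 170, 155, 0], [0, 0, 82.6, -15, 170, 155, 0], [0, 0, 82.6, -15, 170, 155, 0], [0, 0, 82.6, -15, 170, 155, 0]]}}

```text
clock: 14.72
tool_pos: [0.5024, 0.3456, 0.1811]
orientation: [-180.0, 0.0, -100.5]
force: [-0.4, -0.9, 0.7]
opening: 0.088
```

```bash
python3 ob.py; python3 look.py 7 wide_logger,slim_logger
python3 - <<'E'
from h import *
s=snap('side');cv2.imwrite('pics/s7.png',s['pixels']);s=snap('top');cv2.imwrite('pics/t7.png',s['pixels'])
E
python3 asc.py pics/side0.png 270 240 320 280 1 1;python3 asc.py pics/s7.png 270 240 320 280 1 1; python3 asc.py pics/w7.png 180 260 470 340 3 4
```

```text
14.725 [0.5024 0.3456 0.1811] [-179.9994    0.0007 -100.5061] [-0.3918 -0.8873  0.6548] [-0.0297 -0.0279 -0.0071] 0.08799412565507303
campos [0.5664 0.3339 0.3607] axis [-0.2407  0.0453 -0.9695]
[0.5024 0.3456 0.1811] [-179.9994    0.0007 -100.5061] [ 52.8572  15.402   -9.9114   0.0003 -64.6858  26.6366] 14.725
wide_logger [0.5215 0.3669 0.038 ] 0.92 [296.638  203.9986]
slim_logger [0.5518 0.454  0.0274] 0.82 [193.2963 186.4943]
slim_logger [0.5217 0.1622 0.0465] 0.31 [542.6214 159.5601]
240 ==-::::::::::::-:------================++++++-%%%%
241 :-::::::::::::::::::::::::-------===========+=###%
242 :::::::::::::::::::::::::::::::::::-------====****
243 ::::::::::::::::::::::::::::::::::::::::::::--====
244 ::::::::::::::::::::::::::::::::::::::::::::::++==
245 ::::::::::::::::::::::::::::::::::::::::::::::====
246 :::::::::::::::::::::::::::::::::::::::::::::::---
247 ::::::::::::::::::::::.:**-:::::::::::::::::::::::
248 :..:::::::::::::::::.===%@+-::::::::::::::::::::::
249 **++:::.:::::::::::.=%%%@@%%=:::::::::::::::::::::
250 %%##*****+-:::.:::.-*@@@%%@@*-::::::::::::::::::::
25
[... 5112 characters left out ...]
----------------------------------------------------------------------------------------------
316 ------------------------------------------------------------------------------------------------
320 ::::::::::::::::::::::::::::::::::::::::::::::::::::::::::::::::::::::::::::::::::::::::::::::::
324 ::::::::::::::::::::::::::::::::::::::::::::::::::::::::::::::::::::::::::::::::::::::::::::::::
328 ::::::::::::::::::::::::::::::::::::::::::::::::::::::::::::::::::::::::::::::::::::::::::::::::
332 ............=++++++++++++++++++++++++++++++++++++++++++++++++++++++++++++++++++++++=............
336 ...        -%%%%%%%%%%%%%%%%%%%%%%%%%%%%%%%%%%%%%%%%%%%%%%%%%%%%%%%%%%%%%%%%%%%%%%%%=        ...
```

>>> {"api": "carry_out", "payload": {"increments": [[0, 0, 0, 10, 12, -40, 0], [0, 0, 0, 18, 22, -90, 0], [0, 0, 0, 18, 22, -135, 0], [0, 0, 0, 18, 22, -160, 0], [0, 0, 0, 18, 22, -175, 0], [0, 0, 0, 18, 22, -185, 0], [0, 0, 0, 18, 22, -190, 0], [0, 0, 0, 18, 22, -190, 0]]}}

```text
clock: 15.98
tool_pos: [0.5206, 0.3679, -0.0084]
orientation: [-180.0, 0.0, -100.4]
force: [-0.6, 0.1, -0.1]
opening: 0.0875
```

```bash
python3 ob.py; python3 look.py 8 wide_logger|tail -1
python3 - <<'E'
from h import *
s=snap('side');cv2.imwrite('pics/s8.png',s['pixels'])
for z in(0,.01,.02,.03):print(z,proj(s,[.515,.367-.055,z]),proj(s,[.53,.367-.044,z]))
E
python3 asc.py pics/w8.png 130 180 510 300 4 6;python3 asc.py pics/s8.png 230 195 370 260 1 2
```

```text
15.975 [ 0.5206  0.3679 -0.0084] [-179.9772    0.0371 -100.437 ] [-0.5808  0.1106 -0.1185] [-0.0298 -0.0241  0.008 ] 0.08753223458717065
wide_logger [0.5626 0.3583 0.0372] 0.67 [330.3807 207.072 ]
0 [292.15725134 254.02857532] [298.45023948 251.42141626]
0.01 [292.15571887 250.59173798] [298.48076288 248.00200455]
0.02 [292.15417058 247.11940395] [298.5115987  244.54759322]
0.03 [292.15260621 243.61102044] [298.54275177 241.05764214]
180 ++.....................................+***************###*-..................#%%%%%%%%%%%%%%%%
186 ++.....................................+####%%%%%%%%%%%####-.................:######%%%%%%%%%%%
192 ++.....................................+###%%%%%%%%%%%%###*-.................=####%%%%%%%%%%%%%
198 ++.....................................=###%%%%%%%%%%%####*-.................+####%%%%%%%%%%%%%
204 ++.....................................=###%%%%%%%%%%%####*:.................#####%%%%%%%%%%%%%
210 +=:....................................=###%%%%%%%%%%%####*:................:####%%%%%%%%%%%%%%
216 +=:....................................=###%%%%%%%%%%%####
[... 5277 characters left out ...]
%%%%%%%%%%%%%%%%%%%%%%#######*=====--::::::-::::::::::::::::::::::::::::::::.+++++++++++++++++++++++++******************
251 %%%%%%%%%%%%%%%%%%%%%%%%%%%%%%%%%%%%%%%%%%%%%%%%%%%%%%%######===----::::::::::::::::::::::::::::=++++++++++++++++++++++++=******************
253 %%%%%%%%%%%%%%%%%%%%%%%%%%%%%%%%%%%%%%%%%%%%%%%%%%%%%%%%%%%%*++++++++++++====----:::::::::::::.-++++++++++++++++++++++++=***************##**
255 %%%%%%%%%%%%%%%%%%%%%%%%%%%%%%%%%%%%%%%%%%%%%%%%%%%%%%%%%%%%%*##*+++++++++++++++++++++====-----+++++++++++++++++++++++++=***************##**
257 %%%%%%%%%%%%%%%%%%%%%%%%%%%%%%%%%%%%%%%%%%%%%%%%%%%%%%%%%%%%++*******+++++++++++++++++++++++++++++++++++++++++++++++++++=*******************
```

>>> {"api": "carry_out", "payload": {"increments": [[0, 0, 0, 0, 0, -3, 0], [0, 0, 0, 0, 0, -6, 0], [0, 0, 0, 0, 0, -6, 1], [0, 0, 0, 0, 0, -6, 1], [0, 0, 0, 0, 0, -6, 1], [0, 0, 0, 0, 0, -6, 1], [0, 0, 0, 0, 0, -6, 1], [0, 0, 0, 0, 0, -6, 1]]}}

```text
clock: 17.12
tool_pos: [0.5204, 0.3677, -0.0148]
orientation: [-180.0, 0.0, -100.4]
force: [0.4, -0.3, 0.5]
opening: 0.0334
```

>>> {"api": "carry_out", "payload": {"increments": [[0, 0, 0, 0, 0, 20, 1], [0, 0, 0, 0, 0, 60, 1], [0, 0, 0, 0, 0, 110, 1], [0, 0, -10, -10, -25, 150, 1], [0, 0, -20, -20, -50, 160, 1], [0, 0, -30, -30, -75, 160, 1], [0, 0, -40, -40, -100, 160, 1], [0, 0, -50, -50, -125, 160, 1], [0, 0, -60, -60, -150, 160, 1], [0, 0, -70, -70, -175, 160, 1], [0, 0, -80, -80, -195, 160, 1], [0, 0, -82.5, -84.5, -204.5, 155, 1], [0, 0, -82.5, -84.5, -204.5, 150, 1], [0, 0, -82.5, -84.5, -204.5, 150, 1]]}}

```text
clock: 18.88
tool_pos: [0.436, 0.1635, 0.1346]
orientation: [-180.0, -0.0, 177.2]
force: [-1.0, -0.4, -1.8]
opening: 0.0313
```

```bash
python3 ob.py; python3 look.py 9 wide_logger,half_logger; python3 asc.py pics/w9.png 0 0 640 300 6 10
```

```text
18.875 [0.436  0.1635 0.1346] [-179.9678   -0.0306  177.2006] [-0.997  -0.3937 -1.751 ] [ 0.1599 -0.0268 -0.0004] 0.03128174312582889
campos [0.4326 0.0986 0.3142] axis [ 0.0111  0.244  -0.9697]
[0.436  0.1635 0.1346] [-179.9678   -0.0306  177.2006] [ 44.8867   4.1975 -30.6292  -0.0012 -55.2178 -47.6855] 18.875
wide_logger [0.4337 0.1221 0.1868] 0.65 [324.4342 215.1934]
half_logger [0.5138 0.1238 0.0456] 0.76 [211.2445 186.7151]
  0 :.... : -%#+=-:.                 :**************************************************=---------------------
 10 @@@@@%#=+@@@@@@@%#+-:.          :*************************************************=-----------------------
 20 @@@@@@@@@@@@@@@@@@#****+-   .:-=******************************************+****+=-------------------------
 30 @@@@@@@@@@@@@@@@@@#*******=-=*********************************************=-------------------------------
 40 @@@@@@@@@@@@@@@@@%*****************************#%#************************-:------------------------------
 50 @@@@@@@@@@@@@@@@@%*****************************#@@%#**********************=-------------------------------
 
[... 1962 characters left out ...]
@#********************************
240 #*****++***+++++++####++++++++++++#*+=+*####%%#+********+++=+%%%%@#%%@@@@#********************************
250 #%#****+***+++++++*#*#+===========**+==+*####***********+++=*#%%%@**#%%%%#********************************
260 =#@%#******+*+++++-.................... :####*++*******++++=*#%%###......................-+***************
270 =+@@@@#*******=:.. . .................  .*****+=+********++=-+*####. .......................-+************
280 ==%@@@@#****:........................  ::++++=.-+*******+++=::+++++:: .........................=**********
290 -=*######**-......................... :-:====:.-+++++++++===..=+===-=...........................+++++++++=
```

Run:
```python
from h import *
import pickle
np.set_printoptions(precision=1,suppress=True)
s=pickle.load(open('w9.pkl','rb'));p=s['obs']['tool_pos'];u=np.array([0.0506,0.9987,0])
for dz in(.030,.0358,.042):
    A=p+[0,0,dz]
    print(dz,'cap end top',proj(s,A-u*.075+[0,0,.019]),'cap/tube top',proj(s,A-u*.057+[0,0,.019]),'tube edges@-50,-20',[proj(s,A-u*y+[e,0,0]) for y in(.05,.02) for e in(.016,-.016)])
g=cv2.GaussianBlur(cv2.imread('pics/w9.png',0),(3,3),0).astype(float)
for r in(190,215,240):
    e=np.gradient(g[r,270:380]);i=np.argsort(-abs(e))[:10];print(r,[(int(270+k),int(e[k])) for k in sorted(i)])
for c in(300,320,340):
    e=np.gradient(g[90:200,c]);i=np.argsort(-abs(e))[:8];print('col',c,[(int(90+k),int(e[k])) for k in sorted(i)])
```

```text
0.03 cap end top [324.  112.8] cap/tube top [324.  168.5] tube edges@-50,-20 [array([283.4, 185.6]), array([364.7, 181.5]), array([285.3, 258.6]), array([362.8, 254.9])]
0.0358 cap end top [324.  111.3] cap/tube top [324.  169.6] tube edges@-50,-20 [array([281.8, 187.2]), array([366.3, 183. ]), array([283.8, 262.9]), array([364.2, 259. ])]
0.042 cap end top [324.  109.6] cap/tube top [324.  170.9] tube edges@-50,-20 [array([279.9, 189.1]), array([368.2, 184.7]), array([282.1, 267.8]), array([365.9, 263.8])]
190 [(281, -11), (282, -23), (283, -18), (285, 5), (286, 4), (364, -4), (365, 11), (366, 50), (367, 55), (368, 19)]
215 [(276, 4), (282, -3), (284, 4), (285, 7), (286, 5), (363, -3), (365, 20), (366, 38), (367, 29), (368, 10)]
240 [(274, -5), (275, -18), (276, -21), (277, -10), (285, 5), (286, 7), (364, 13), (365, 38), (366, 38), (367, 14)]
col 300 [(113, -15), (114, -15), (176, -46), (177, -63), (178, -37), (180, 45), (181, 47), (182, 22)]
col 320 [(113, -15), (175, -14), (176, -46), (177, -63), (178, -39), (180, 32), (181, 54), (182, 40)]
col 340 [(113, -20), (114, -17), (176, -46), (177, -63), (178, -38), (180, 36), (181, 47), (182, 30)]
```

>>> {"api": "carry_out", "payload": {"increments": [[0, 0, 0, 0, 0, -40, 1], [0, 0, 0, 0, 0, -75, 1], [0, 0, 0, 0, 0, -95, 1], [0, 0, 0, 0, 0, -103, 1], [0, 0, 0, 0, 0, -106, 1], [0, 0, 0, 0, 0, -108, 1], [0, 0, 0, 0, 0, -110, 1], [0, 0, 0, 0, 0, -110, 1]]}}

```text
clock: 20.02
tool_pos: [0.4373, 0.1644, 0.0269]
orientation: [179.9, 0.2, 177.1]
force: [0.2, -0.6, 4.9]
opening: 0.0312
```

>>> {"api": "carry_out", "payload": {"increments": [[0, 0, 0, 0, 0, -2, 1], [0, 0, 0, 0, 0, -4, 1], [0, 0, 0, 0, 0, -6, 1], [0, 0, 0, 0, 0, -7, 1], [0, 0, 0, 0, 0, -7, 1]]}}

```text
clock: 20.65
tool_pos: [0.4377, 0.1648, 0.0203]
orientation: [179.8, 0.2, 177.1]
force: [-0.6, 1.0, 8.1]
opening: 0.0314
```

>>> {"api": "carry_out", "payload": {"increments": [[0, 0, 0, 0, 0, -2, 1], [0, 0, 0, 0, 0, -4, 1], [0, 0, 0, 0, 0, -6, 1], [0, 0, 0, 0, 0, -8, 1], [0, 0, 0, 0, 0, -8, 1]]}}

```text
clock: 21.28
tool_pos: [0.4366, 0.164, 0.0106]
orientation: [179.9, 0.1, 177.1]
force: [1.3, 2.5, -0.8]
opening: 0.0312
```

>>> {"api": "carry_out", "payload": {"increments": [[0, 0, 0, 0, 0, -2, 1], [0, 0, 0, 0, 0, -4, 1], [0, 0, 0, 0, 0, -5, 1], [0, 0, 0, 0, 0, -6, 1], [0, 0, 0, 0, 0, -6, 1]]}}

```text
clock: 21.9
tool_pos: [0.4369, 0.1635, 0.0061]
orientation: [180.0, 0.1, 177.1]
force: [-3.1, -2.7, 26.1]
opening: 0.0315
```

>>> {"api": "carry_out", "payload": {"increments": [[0, 0, 0, 0, 0, 0, 0.45], [0, 0, 0, 0, 0, 0, 0.45], [0, 0, 0, 0, 0, 0, 0.45], [0, 0, 0, 0, 0, 30, 0.45], [0, 0, 0, 0, 0, 80, 0.45], [0, 0, 0, 0, 20, 130, 0], [0, 0, 0, 0, 60, 160, 0], [0, 0, 0, 0, 90, 160, 0], [0, 0, 0, 0, 90, 160, 0]]}}

```text
clock: 23.02
tool_pos: [0.4356, 0.2546, 0.164]
orientation: [-180.0, -0.0, 177.2]
force: [-0.1, -0.6, 0.4]
opening: 0.0825
```

```bash
python3 ob.py; python3 look.py 10 wide_logger,half_logger
python3 - <<'E'
from h import *
import pickle
np.set_printoptions(precision=1,suppress=True)
s=pickle.load(open('w10.pkl','rb'));u=np.array([0.0506,0.9987,0])
sd=snap('side');cv2.imwrite('pics/s10.png',sd['pixels'])
for C,n,r in((np.array([.436,.163,.042]),'wide',.019),(np.array([.436,.163,.064]),'wide on mouth',.019),(np.array([.516,.1585,.037]),'half',.013)):
    for q,nm in((s,'wrist'),(sd,'side')):print(n,nm,'tip',proj(q,C+u*.091),'+cap top',proj(q,C+u*.075+[0,0,r]),'-cap top',proj(q,C-u*.075+[0,0,r]),'mid top',proj(q,C+[0,0,r-.003]))
E
python3 asc.py pics/s10.png 210 230 310 310 1 2;python3 asc.py pics/w10.png 180 0 480 250 4 6
```

```text
23.025 [0.4356 0.2546 0.164 ] [-179.9969   -0.0142  177.1603] [-0.1094 -0.5668  0.3849] [ 0.0512 -0.0111  0.063 ] 0.082529380117485
campos [0.4322 0.1896 0.3435] axis [ 0.0116  0.2445 -0.9696]
[0.4356 0.2546 0.164 ] [-179.9969   -0.0142  177.1603] [ 52.6386   6.3198 -23.8972  -0.0115 -59.7935 -55.4725] 23.025
wide_logger [0.4324 0.1614 0.0574] 0.79 [322.0064 103.2401]
half_logger [0.5142 0.1563 0.0477] 0.7 [211.1419 103.2214]
half_logger [0.5962 0.1502 0.0189] 0.46 [119.8856 104.3644]
wide wrist tip [318.  225.7] +cap top [317.5 210.3] -cap top [316.5 -15. ] mid top [317.1 105.8]
wide side tip [258.3 253.5] +cap top [257.  250.6] -cap top [246.8 295.9] mid top [252.3 272.9]
wide on mouth wrist tip [317.5 231.8] +cap top [316.9 215.6] -cap top [315.7 -29.9] mid top [316.5 102.5]
wide on mouth side tip [257.9 245.4] +cap top [256.6 242.2] -cap top [246.2 286.9] mid top [251.8 264.2]
half wrist tip [221.1 223.9] +cap top [215.4 207.3] -cap top [199.9  -9.3] mid top [209.4 106.6]
half side tip [294.3 256.8] +cap top [293.9 256.2] -cap top [289.1 302. ] mid top [291.7 278.7]
230 +++++++++
[... 6766 characters left out ...]
=======++*+++++*@@@@@@@####********%%%%%%%%%%%%%*+++++++++++
198 ++++++*****===+++++++*%%%%%+++*@@@@@@@###%%%%%%%%%%%%%%%%%%%%%%*+++++++++++
204 +++++++++===+++++++++#%%%%%%###%%%%%%%%%%%%%%%%%%%%%%%%%%%%%%%%*+++++++++++
210 ++++++++++=++++++++++#%%%%%%%%%%%*##%%%%%%%%%%%%%%%%%%%%%%%%%%%*+++++++++++
216 +++++++++++********+*#%%%%%%%%%%%###%%%%%%%%%%%%%%%%%%%%%%%%%%%*+++++++++++
222 ++++++++++*%%%%%%%%%%%%%%%%%%%%%%%%%%%%%%%%%%%%%%%%%%%%%%%%%%%%*+++++++++++
228 ++++++++++*%%%%%%%%%%%%%%%%%%%%%%%%%%%%%%%%%%%%%%%%%%%%%%%%%%%%*+++++++++++
234 ++++++++++*#%%%%%%%%%%%%%%%%%%%%%%%%%%%%%%%%%%%%%%%%%%%%%%%%%%%*+++++++++++
240 ++++++++++++*#%%%%%%%%%%%%%%%%%%%%%%%%%%%%%%%%%%%%%%%%%%%%%%%%%*+++++++++++
```

>>> {"api": "carry_out", "payload": {"increments": [[0, 0, 10, 14, 27, 10, 0.5], [0, 0, 20, 28, 54, 10, 0.5], [0, 0, 30, 42, 81, 10, 0.5], [0, 0, 40, 56, 108, 10, 0.5], [0, 0, 50, 70, 135, 10, 0.5], [0, 0, 60, 85, 162, 0, 0.5], [0, 0, 70, 100, 188, -30, 0.5], [0, 0, 76.3, 108.5, 204.5, -70, 0.5], [0, 0, 76.3, 108.5, 204.5, -90, 0.5], [0, 0, 76.3, 108.5, 204.5, -90, 0.5], [0, 0, 76.3, 108.5, 204.5, -90, 0.5]]}}

```text
clock: 24.6
tool_pos: [0.545, 0.4575, 0.0752]
orientation: [-180.0, 0.0, -106.7]
force: [1.4, -0.3, 0.7]
opening: 0.0438
```

```bash
python3 ob.py; python3 look.py 11 slim_logger|tail -2; python3 asc.py pics/w11.png 130 150 510 300 4 6
python3 - <<'E'
from h import *
import pickle
np.set_printoptions(precision=1,suppress=True)
s=pickle.load(open('w11.pkl','rb'))
d=np.radians(163.4);u=np.array([np.cos(d),np.sin(d),0]);n=np.array([-u[1],u[0],0]);M=np.array([.5442,.4593,.015])
for y in(-.04,-.02,.0):print(y,proj(s,M+u*y+n*.011),proj(s,M+u*y-n*.011))
E
```

```text
24.6 [0.545  0.4575 0.0752] [-179.9588    0.0452 -106.6643] [ 1.3651 -0.2957  0.735 ] [ 0.0192 -0.0363 -0.0168] 0.043754597750617026
[0.545  0.4575 0.0752] [-179.9588    0.0452 -106.6643] [ 55.6633  29.2304  -3.2848   0.0303 -57.4292  17.656 ] 24.6
slim_logger [0.5641 0.4539 0.029 ] 0.78 [321.7074 221.3098]
150 -+**++++++++++++****++=******:............=**#%%%%%#**-........................................
156 -**++++++++++*******++=******-............=**#%%%%%#**-........................................
162 =+**+++++++++********+=+*****-............-==******+==:........................................
168 =+**++++++++*********+=+*****=..............=++**+++-..........................................
174 ==**+++++++++********+=+*****+..............+**##**+=..........................................
180 ==**+++++++++********++=*****+..............+**##**+=..........................................
186 ==+**++++++++********++=******..............+**##**+=..........................................
192 ==+**+++++++++*******++=******:.............+**##**+=..................................
[... 1108 characters left out ...]

264 ....................  :*%@@@@@@#............+%@@@@%#-......................  ..................
270 ...................   :%@@@%%%%#::..........+%@@@@%#-...........:::::::....    ................
276 .................     :@@@*******=  ........+%@@@@%#-......... .+******-...     ...............
282 ................   ---:@%*******+.  ........=%@@@@%#:........   -+******-..:-=:  ..............
288 ................  :=--:%******++:   ........=#%@@@%#-........   .=++*****=:--==. ..............
294 ................  ==-::========-............-+**#**+:............:========----+:  .............
-0.04 [340.  186.7] [305.2 186.8]
-0.02 [339.8 217.9] [305.6 218. ]
0.0 [339.5 247.8] [306.1 247.9]
```

>>> {"api": "carry_out", "payload": {"increments": [[0, 0, 0, 0, 1, -40, 0.5], [0, 0, 0, 0, 1, -65, 0.5], [0, 0, 0, 0, 1, -80, 0.5], [0, 0, 0, 0, 1, -87, 0.5], [0, 0, 0, 0, 1, -90, 0.5], [0, 0, 0, 0, 1, -90, 1], [0, 0, 0, 0, 1, -90, 1], [0, 0, 0, 0, 1, -90, 1], [0, 0, 0, 0, 1, -90, 1], [0, 0, 0, 0, 1, -90, 1]]}}

```text
clock: 25.95
tool_pos: [0.5445, 0.4589, -0.0152]
orientation: [-180.0, 0.0, -106.6]
force: [-0.0, -1.1, 4.6]
opening: 0.0215
```

>>> {"api": "carry_out", "payload": {"increments": [[0, 0, 0, 0, 0, 20, 1], [0, 0, 0, 0, 0, 60, 1], [0, 0, 0, 0, 0, 120, 1], [0, 0, 0, 0, 0, 160, 1], [0, 0, -10, 6, -38, 165, 1], [0, 0, -20, 13, -76, 165, 1], [0, 0, -30, 20, -114, 165, 1], [0, 0, -40, 26, -152, 165, 1], [0, 0, -50, 33, -190, 165, 1], [0, 0, -60, 40, -228, 165, 1], [0, 0, -70, 46, -266, 160, 1], [0, 0, -76.3, 51.5, -300, 150, 1], [0, 0, -76.3, 51.5, -304.5, 150, 1], [0, 0, -76.3, 51.5, -304.5, 150, 1], [0, 0, -76.3, 51.5, -304.5, 150, 1]]}}

```text
clock: 27.82
tool_pos: [0.596, 0.1551, 0.1348]
orientation: [180.0, 0.0, 177.1]
force: [0.9, 0.6, -1.1]
opening: 0.0209
```

```bash
python3 ob.py; python3 look.py 12 slim_logger|tail -1
python3 - <<'E'
from h import *
import pickle
np.set_printoptions(precision=1,suppress=True)
s=pickle.load(open('w12.pkl','rb'));p=s['obs']['tool_pos'];u=np.array([0.0506,0.9987,0]);A=p+[0,0,.0302]
print('cap end top',proj(s,A-u*.075+[0,0,.013]),'tube edges@-50,-20',[proj(s,A-u*y+[e,0,0]) for y in(.05,.02) for e in(.011,-.011)])
W=np.array([.596,.1545,.023]);print('clip-b tips expected at',[proj(s,W-u*.036+[e,0,.028]) for e in(.015,-.015)])
g=cv2.GaussianBlur(cv2.imread('pics/w12.png',0),(3,3),0).astype(float)
for r in(190,215,240):
    e=np.gradient(g[r,270:380]);i=np.argsort(-abs(e))[:10];print(r,[(int(270+k),int(e[k])) for k in sorted(i)])
for c in(310,325,340):
    e=np.gradient(g[80:200,c]);i=np.argsort(-abs(e))[:8];print('col',c,[(int(80+k),int(e[k])) for k in sorted(i)])
E
```

```text
27.825 [0.596  0.1551 0.1348] [179.9672   0.0474 177.1464] [ 0.9023  0.5709 -1.1201] [ 0.0826 -0.0356  0.0316] 0.02087963232262628
slim_logger [0.5961 0.1154 0.1785] 0.69 [318.0431 216.1001]
cap end top [323.6 114.3] tube edges@-50,-20 [array([295.8, 185.1]), array([351.8, 182.3]), array([297.2, 258.3]), array([350.6, 255.7])]
clip-b tips expected at [array([302.6, 187.3]), array([345.9, 185.1])]
190 [(296, -14), (297, -22), (298, -14), (351, 9), (352, 44), (353, 52), (354, 23), (362, -13), (363, -17), (364, -9)]
215 [(285, 20), (286, 26), (287, 15), (297, -28), (298, -29), (351, 14), (352, 38), (353, 36), (378, -17), (379, -15)]
240 [(276, -17), (277, -20), (284, 20), (285, 25), (297, -24), (298, -31), (299, -16), (351, 28), (352, 39), (353, 22)]
col 310 [(120, 10), (176, -13), (177, -45), (178, -63), (179, -38), (181, 44), (182, 46), (183, 22)]
col 325 [(119, 11), (176, -13), (177, -46), (178, -63), (179, -38), (181, 39), (182, 52), (183, 32)]
col 340 [(125, 10), (176, -13), (177, -46), (178, -65), (179, -39), (181, 40), (182, 42), (183, 20)]
```

>>> {"api": "carry_out", "payload": {"increments": [[0, 0, 0, 0, -1, -40, 1], [0, 0, 0, 0, -2, -75, 1], [0, 0, 0, 0, -2, -98, 1], [0, 0, 0, 0, -2, -107, 1], [0, 0, 0, 0, -2, -110, 1], [0, 0, 0, 0, -2, -113, 1], [0, 0, 0, 0, -2, -115, 1], [0, 0, 0, 0, -2, -117, 1], [0, 0, 0, 0, -2, -117, 1]]}}

```text
clock: 29.05
tool_pos: [0.5976, 0.1531, 0.02]
orientation: [179.9, 0.2, 177.1]
force: [-2.4, -0.3, 9.8]
opening: 0.0212
```

>>> {"api": "carry_out", "payload": {"increments": [[0, 0, 0, 0, 0, -2, 1], [0, 0, 0, 0, 0, -4, 1], [0, 0, 0, 0, 0, -6, 1], [0, 0, 0, 0, 0, -8, 1], [0, 0, 0, 0, 0, -8, 1]]}}

```text
clock: 29.68
tool_pos: [0.5968, 0.1529, 0.0106]
orientation: [179.9, 0.1, 177.1]
force: [-0.7, 1.3, 1.1]
opening: 0.0208
```

>>> {"api": "carry_out", "payload": {"increments": [[0, 0, 0, 0, 0, -2, 1], [0, 0, 0, 0, 0, -3, 1], [0, 0, 0, 0, 0, -4, 1], [0, 0, 0, 0, 0, -5, 1], [0, 0, 0, 0, 0, -5, 1]]}}

```text
clock: 30.3
tool_pos: [0.5967, 0.1524, 0.0066]
orientation: [180.0, 0.1, 177.1]
force: [-5.8, 0.4, 20.6]
opening: 0.021
```

>>> {"api": "carry_out", "payload": {"increments": [[0, 0, 0, 0, 0, 0, 0.45], [0, 0, 0, 0, 0, 0, 0.45], [0, 0, 0, 0, 0, 0, 0.45], [0, 0, 0, 0, 0, 30, 0.45], [0, 0, 0, 0, 0, 80, 0.45], [0, 0, 0, -10, 20, 130, 0.45], [0, 0, 0, -40, 60, 180, 0.45], [0, 0, 0, -70, 100, 225, 0.45], [0, 0, 0, -80, 113, 243, 0.45], [0, 0, 0, -80, 113, 243, 0.45], [0, 0, 0, -80, 113, 243, 0.45]]}}

```text
clock: 31.68
tool_pos: [0.5154, 0.2649, 0.2463]
orientation: [-180.0, -0.1, 177.1]
force: [-0.3, -0.1, 0.7]
opening: 0.0479
```

```bash
python3 ob.py; python3 look.py 13 wide_logger,slim_logger,jar
python3 - <<'E'
from h import *
import pickle
np.set_printoptions(precision=1,suppress=True)
s=pickle.load(open('w13.pkl','rb'));u=np.array([0.0506,0.9987,0])
sd=snap('side')
for l in('jar','cutter'):
    for d in ctrl.search_frame(sd,l)[:1]:print(l,np.array(d['centre'])*1000,d['confidence'])
cv2.imwrite('pics/s13.png',sd['pixels'])
for n,C,r,h in(('wide',[.436,.163,.042],.019,.022),('half',[.516,.1585,.037],.013,.016),('slim',[.596,.1545,.037],.013,.016)):
  for t in(0,h):
    A=np.array(C)+[0,0,t]
    for q,nm in((s,'wrist'),(sd,'side')):print(n,'home' if t==0 else 'mouth',nm,'tip',proj(q,A+u*.091),'+cap top',proj(q,A+u*.075+[0,0,r]),'-cap top',proj(q,A-u*.075+[0,0,r]))
a=cv2.resize(sd['pixels'][235:315,200:360],None,fx=5,fy=5,interpolation=cv2.INTER_CUBIC)
w=np.zeros((200,800,3),np.uint8);w[:,:]=cv2.resize(s['pixels'][0:200,:],(800,200));cv2.imwrite('pics/f.png',np.vstack([a,w]))
E
```

```text
31.675 [0.5154 0.2649 0.2463] [-179.9612   -0.0593  177.0758] [-0.3288 -0.1133  0.6801] [ 0.0486 -0.0821 -0.0412] 0.047924063707770685
campos [0.512  0.2    0.4259] axis [ 0.0112  0.2439 -0.9697]
[0.5154 0.2649 0.2463] [-179.9612   -0.0593  177.0758] [ 46.5144  10.2491  -7.9719  -0.0209 -71.8471 -49.4321] 31.675
wide_logger [0.4394 0.1574 0.0561] 0.76 [400.595   92.0831]
wide_logger [0.522  0.1281 0.0465] 0.18 [309.1882  64.7407]
slim_logger [0.5956 0.1466 0.052 ] 0.88 [230.866   89.5765]
jar [0.6616 0.2794 0.0751] 0.74 [171.8654 238.1999]
jar [674.1 269.2  55.1] 0.8
cutter [ 395.  -105.6   12.7] 0.86
wide home wrist tip [397.  194.9] +cap top [401.4 180.8] -cap top [409.8   5.2]
wide home side tip [258.3 253.5] +cap top [257.  250.6] -cap top [246.8 295.9]
wide mouth wrist tip [401.3 197.9] +cap top [406.3 183.2] -cap top [415.8  -4.5]
wide mouth side tip [257.9 245.4] +cap top [256.6 242.2] -cap top [246.2 286.9]
half home wrist tip [318.2 194. ] +cap top [317.9 179.5] -cap top [316.9   9.2]
half home side tip [294.3 256.8] +cap top [293.9 256.2] -cap top [289.1 302. ]
half mouth wrist tip [318.  196.1] +cap top [317.6 181. ] -cap top [316.6   2.6]
half mouth side tip [294.3 250.9] +cap top [293.9 250.2] -cap top [289.1 295.6]
slim home wrist tip [240.3 194.2] +cap top [236.6 179.6] -cap top [226.7   9.3]
slim home side tip [330.3 258. ] +cap top [330.6 257.5] -cap top [331.2 303.5]
slim mouth wrist tip [236.8 196.3] +cap top [232.8 181.2] -cap top [222.    2.8]
slim mouth side tip [330.6 252.1] +cap top [330.9 251.4] -cap top [331.6 297.1]
```

View pics/f.png

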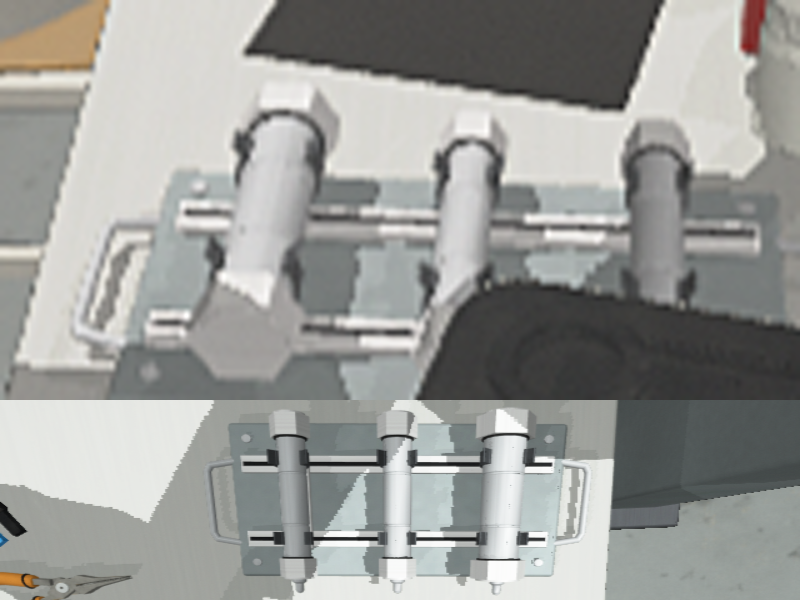

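```bash
python3 -c "
from plant import ctrl
print(ctrl.close_job())"
```

```text
the job is handed in; nothing more can be done
None
```

All three loggers are home in their clips, and I handed the job in at about 31.7 s of the 72 s allowed. I pressed down the raised end of the half-clipped logger. Then I gripped the thick and the slim logger in turn, laid each over its own pair of clips, and pressed it down while still holding it until it snapped in.

**Last checks**
- **Seating:** cap-end positions in the final side and wrist pictures match the predicted home positions to about 1–3 pixels. The "still on the mouths" predictions were 6 to 13 pixels away.
- **Press forces:** at the end of the press the thick logger read 26 N and the slim one 21 N, both firm on their seats.
- **Bystanders:** the jar and the cutter are within about 4 mm of where they started, which is the networks' own accuracy. The gripper was clear of everything.

**What disagreed**
- **Finger length:** the true finger ends are about 20 mm short of the reported TCP. My first press on the half-clipped logger therefore never touched it, and the side picture showed it had not moved. I pressed again lower, and allowed for the offset in every later grasp.
- **Pictures:** I viewed 12 in all, over the planned 8 and at the limit. Some checks I read from printed pixel values instead.
- **Orange look-alike:** I never took a separate close crop of my choice against it, only the general wrist view.

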